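Switch off the mixer controller and weigh the sample jar

TASK

The sample mixer's controller was left switched to forward. Bring its toggle back to the upright centre off position and let go of it there, without throwing it over to reverse; then take the sample jar off the mixer's platform and set it gently upright on the balance, fully on the round pan, without dropping it or pressing on the balance. Leave the small vial on the mixer and the spare jar behind where they stand.

Things in the scene. Friction and masses are not known exactly. Their poses are not given: they have to be found in the camera images.
- toggle (a joint): Toggle's angle from upright, rad: 0 centre (off) detent; +0.48 forward (where it starts, leaning to the controller's +x, at its stop); -0.48 reverse. Sprung: coming from an end it resists (up to 4 N at the knob) until about 0.2 rad from upright; inside about 0.16 it snaps to the centre by itself; pushed over 0.2 rad past upright it snaps to the other end. Leaving the centre takes about 1.5 N.
- toggle_tip (a point): Centre of the rounded end of the toggle: a steel stem 9 mm thick with a black knob 16 mm thick along its last 30 mm. It swings on a radius of 62 mm about toggle_pivot: upright it is 110 mm above the table (its very top 118 mm), at either stop 103 mm above the table and 29 mm to the side.
- toggle_pivot (a point): The toggle's hinge, in the middle of the controller, 48 mm above the table. The controller is a fixed grey box 120 x 90 x 50 mm (x, y, z) on the table, at any yaw; this point's axes are the box's: the toggle swings along its x (to +x forward), the hinge lies along its y, z is up.
- jar_mid (a point): The sample jar, at its centre, half-way up: a closed clear jar 52 mm in diameter with a white cap 54 mm in diameter, 85 mm tall in all (the cap is its top 17 mm), about 120 g, loose, z up. It stands in the middle of the mixer's platform; centre 122.5 mm above the table there.
- mixer_platform (a point): Centre of the top of the mixer's round black rubber platform, 100 mm in diameter, 80 mm above the table. The platform does not turn; the mixer is a fixed white box 170 x 170 mm, 70 mm high, its sides along this point's x and y.
- pan (a point): Centre of the top of the balance's fixed round steel pan, 120 mm in diameter, 65 mm above the table. The balance is a fixed grey box 200 x 160 mm, 50 mm high; the pan is 25 mm behind its middle. The jar's centre is 107.5 mm above the table when it stands on the pan. The balance is delicate: more than 25 N on it spoils it.
- vial_mid (a point): Bystander, leave alone: a small brown vial 20 mm in diameter, 48 mm tall, standing loose on one corner of the mixer's top; its centre.
- spare_jar: Bystander, leave alone: another jar exactly like the sample jar, standing on the table behind the equipment; underside centre.
Mind the look-alikes: they are no part of the job. Leave any red look-alike of the part that bears jar_mid alone.

How it is judged (in metres and radians):
On the way:
1. the toggle rests upright in its centre detent, let go, while the jar still stands on the mixer (value of joint toggle between -0.09 and 0.09 rad and contact force between the fingers and controller below 0.2 N and distance of jar_mid from where it was at the start of the episode below 0.02 m), for 0.3 s.
At the end, for the whole second after the job is handed in: The toggle rests within 0.09 rad of upright, and the sample jar stands at rest and upright (within 0.08 rad), cap up, on the balance's pan, its centre within 34 mm of the pan's centre (wholly on the pan) (value of joint toggle between -0.09 and 0.09 rad and horizontal distance between jar_mid and pan below 0.034 m and z of jar_mid in the frame of pan between 0.038 and 0.046 m and angle between jar_mid's own z axis and vertical below 0.08 rad and linear speed of jar below 0.02 m/s); the robot touches nothing.
It fails at once if the toggle thrown over towards reverse (beyond -0.25 rad) (value of joint toggle below -0.25 rad).
It fails at once if more than 25 N on the balance (jar dropped or pressed on it, or the robot pushing it) (contact force between balance and anything else above 25 N).
It fails at once if the vial or the spare jar moved by more than 30 mm (distance of any of vial_mid, spare_jar from where it was at the start of the episode above 0.03 m).
It also fails if it takes over 58 s, if anything falls off the work surface, if the arm or the gripper's body presses on something with over 40 N, if the wrist force passes 120 N, or if a joint passes its speed limit or range.

ROBOT

A 6-joint arm with a two-finger parallel gripper is mounted at the origin on the work surface. World frame = base frame: x ahead of the robot, y to its left, z up, the work surface at z = 0. Lengths are in m, angles in degrees, forces in N, time in s.
With the tool pointing down it reaches from about 0.4 to 0.825 m from the base axis. Payload 7 kg.
Tool frame: the origin (TCP) lies on the centre line of the jaws, within the pads' length; the fingertips stand 19 mm ahead of it and the grasp point (between the pads) is the TCP; z points along the fingers, y is the line along which they close (so a half turn about z gives the same grasp; the last joint's range is limited). The gripper opens to 88 mm and grips with 3 to 60 N. Pads are 19 mm wide; open, the fingers measure 130 mm over their backs; the gripper's body (78 mm by 193 mm) begins 47 mm behind the grasp point.
Start: joints at [83.314, 20.546, 0.682, 0, -70.136, -16.507], TCP at [0.266, 0.62, 0.246] pointing down, gripper open.
Joint ranges: [-176.03, 176.03], [-82.01, 121.73], [-58.28, 71.71], [-173.87, 95.51], [-174.79, -0.11], [-173.66, 173.66]. Speed limits (degrees/s): [136.94, 136.94, 172.46, 180, 180, 180].

INTERFACE

Orientations are given as [roll, pitch, yaw] about the fixed x, y, z axes, in that order (R = Rz(yaw) Ry(pitch) Rx(roll)).
In Python, from plant import get_state, capture, close_job gives the robot as it stands.
- The arm moves only by the tool apply_moves, never from a script. Its argument "targets" is a list of rows, each a list of 7 numbers: the opening, from 0 (shut) to 1 (fully open), then the shift along the tool's x, y, z normalised to -1 to 1, where 1 is 1000 mm, then the turn, a rotation vector about the tool's x, y, z normalised to -1 to 1, where 1 is 90 degrees. In form: [[claw, tx, ty, tz, ax, ay, az], ...]. A call has 1 to 20 rows; each row shifts and turns the commanded pose from where the row before left it, along the tool's axes as they then stand; what a row does not reach is not made up. A row lasts 1/12 s, in which the tool goes at most 41.7 mm and 7.16 degrees, less where a joint would pass 70% of its speed; a pose out of reach is approached as far as the arm can. A call with a number of a shift or a turn outside -1 to 1 is refused whole. A call with a gripper value outside its range is refused whole. The fingers move at their own pace and stop on an object; "newtons" is the grip in N (left out, the last holds). Time passes only in rows, so rows that do not move let the fingers close. It gives the time, the measured TCP pose, the force, the opening and the grip force at its end, in the units of the state.
- get_state(): the state, without advancing time (a new reading comes with each control period).
- capture(name): name is "scene" or "side" or "wrist"; returns a dict with "frame" (384x512x3 uint8, red, green, blue), "range_z" (384x512 float32, m along the optical axis (not along the pixel's ray), 0 where there is no reading), "camera_matrix" (3x3 intrinsics, pixels), "k1" (the pictures are not rectified: a ray, as slopes to the right and down, at radius r is drawn at 1 + k1 r^2 times it, then the intrinsics apply), "T" (4x4, takes a point from camera to world coordinates). Camera axes: x right, y down, z forward; pixel columns grow to the right and rows downward; lengths in m; the calibration is good to about 2 mm. A picture is of the moment at which its call begins.
- close_job(): hands the job in; it is judged then, once.
The state is a dict: "time_s": time; "joints": joint angles; "qd": joint speeds; "joint_torque": joint torques, N m; "tcp_pos": TCP position; "eef_rot": TCP orientation; "contact_force": force on the tool from outside, world axes, zero at the start; "moment": the same for the moment, N m; "gripper_width": finger opening in m; "gripper_force": force on a finger pad.
Only numpy, scipy, OpenCV 4.12 (cv2) and the standard library are available. Lean on these libraries where they do the work, as an engineer would, in place of code of your own. Each camera call takes 0.05 s, during which the arm holds its last target. There are 200 camera calls.

## Working session

There is one attempt and no reset: what is moved stays moved. The work goes in short steps, Python scripts to look and compute and a tool call to move; the robot and the scene stay as the last step left them, time stands still between calls to the robot, and variables do not carry over. Pictures are saved under pics/ and viewed, at most 10 in all, crops included, and the job is handed in when it is done.

Besides the shell and the picture viewer there is one more tool, called after ">>>" as name(argument=value, ...) on one line, values as JSON. apply_moves: Moves the arm, as the interface text tells. Scaled input: -1 to 1 covers 1000 mm each way for a shift and 90 degrees each way for a turn. Its arguments: {"type":"object","properties":{"targets":{"type":"array","items":{"type":"array","items":{"type":"number"}}},"newtons":{"type":"number"}},"required":["targets"]}

```bash
mkdir -p pics; ls; cat > h.py <<'E'
import numpy as np, cv2
from plant import get_state, capture
def cloud(c):
    h,w=c["range_z"].shape; K=c["camera_matrix"]; k=c["k1"]
    u,v=np.meshgrid(np.arange(w),np.arange(h))
    D=np.array([k,0,0,0,0.])
    p=cv2.undistortPoints(np.stack([u,v],-1).reshape(-1,1,2).astype(np.float64),K,D).reshape(h,w,2)
    z=c["range_z"]; P=np.dstack([p[...,0]*z,p[...,1]*z,z])
    return P@c["T"][:3,:3].T+c["T"][:3,3]
def save(c,n): cv2.imwrite(f"pics/{n}.png",c["frame"][...,::-1])
E
python3 - <<'E'
from h import *
print(get_state())
ims=[]
for n in ["scene","side","wrist"]:
    c=capture(n); np.savez(f"{n}0.npz",**c); ims.append(c["frame"]); print(n,c["T"].round(3).tolist(),c["camera_matrix"].tolist(),c["k1"])
cv2.imwrite("pics/a.png",ims[0][...,::-1]);cv2.imwrite("pics/b.png",ims[1][...,::-1])
E
```

```text
pics
{'time_s': 0.0, 'joints': array([ 8.33137204e+01,  2.05904020e+01,  6.32700650e-01, -2.05022496e-02,
       -7.01360563e+01, -1.65057752e+01]), 'qd': array([0.06032149, 0.04112947, 0.07760784, 0.04212554, 0.01283299,
       0.02847892]), 'joint_torque': array([ 2.06682082e-03, -5.82715774e+01,  2.93042654e+01,  6.99708447e+00,
        6.80234531e-03, -1.40121192e-04]), 'tcp_pos': array([0.26567507, 0.6200047 , 0.24462497]), 'eef_rot': array([ 1.79904630e+02, -8.16116548e-03, -2.31990301e+01]), 'contact_force': array([-0.18987494,  0.40381255, -0.02302025]), 'moment': array([ 0.03174686, -0.02564394, -0.02326898]), 'gripper_force': 0.0, 'gripper_width': 0.08730745565537562}
scene [[0.14, 0.613, -0.778, 1.289], [0.99, -0.082, 0.113, -0.028], [0.006, -0.786, -0.618, 0.664], [0.0, 0.0, 0.0, 1.0]] [[381.43757600927495, 0.0, 253.73994006678922], [0.0, 381.43757600927495, 190.47745912034645], [0.0, 0.0, 1.0]] -0.07801805274090445
side [[0.961, -0.167, 0.22, 0.403], [-0.276, -0.61, 0.743, -0.55], [0.01, -0.774, -0.633, 0.614], [0.0, 0.0, 0.0, 1.0]] [[357.1010478439773, 0.0, 252.8762766297008], [0.0, 357.1010478439773, 193.84206552801686], [0.0, 0.0, 1.0]] 0.03314787853592761
wrist [[-0.394, -0.886, -0.246, 0.332], [-0.919, 0.38, 0.103, 0.593], [0.003, 0.267, -0.964, 0.384], [0.0, 0.0, 0.0, 1.0]] [[291.41495831954586, 0.0, 255.26817798952987], [0.0, 291.41495831954586, 190.62506912097072], [0.0, 0.0, 1.0]] -0.00548053573761075
```

View pics/a.png

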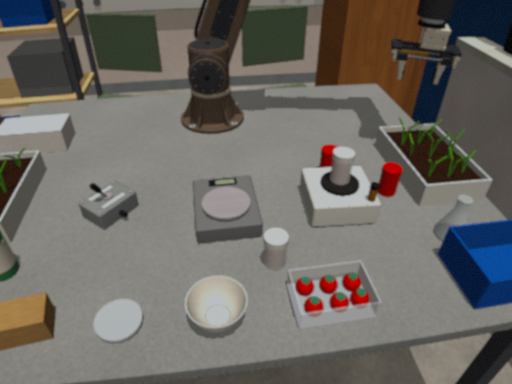

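View pics/b.png

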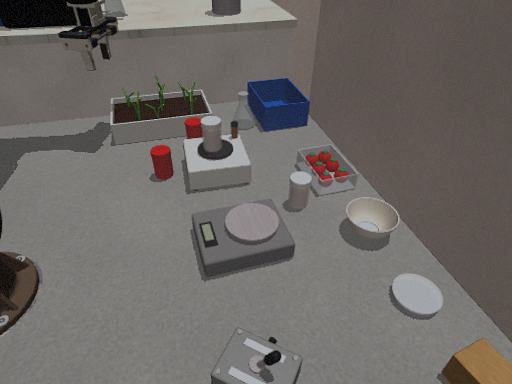

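The scene view shows the controller at about (108,203) with its knob near (95,188). The pan is at (226,203), the jar on the mixer at (343,165), the vial at (374,190), the spare jar at (275,248) and two red look-alikes beside the mixer. In the side view the knob is near (272,357) and the jar at (212,135).

```bash
python3 - <<'E'
from h import *
Ps={}
for n in ["scene","side"]:
    c=dict(np.load(n+"0.npz")); P=cloud(c); f=c["frame"].astype(int); Ps[n]=(P,f,c["range_z"]>0)
def reg(n,r0,r1,c0,c1,zlo,zhi,cond=None):
    P,f,ok=Ps[n]; m=np.zeros(ok.shape,bool); m[r0:r1,c0:c1]=1
    m&=ok&(P[...,2]>zlo)&(P[...,2]<zhi)
    if cond is not None: m&=cond(f)
    return P[m]
def rep(t,p,rect=True):
    if len(p)<3: print(t,"few",len(p));return
    xy=p[:,:2].astype(np.float32)*1000
    (cx,cy),r=cv2.minEnclosingCircle(xy)
    print(t,len(p),"mean",p.mean(0).round(4),"circ",round(cx,1),round(cy,1),round(r,1),"rect",[np.round(a,1) for a in cv2.minAreaRect(xy)])
for n,b in [("scene",(175,235,75,145)),("side",(325,384,205,310))]:
    rep(n+" ctrl top",reg(n,*b,.044,.056))
    rep(n+" dark hi",reg(n,*b,.065,.125))
    rep(n+" knob",reg(n,*b,.085,.125))
for n,b in [("scene",(170,245,185,265)),("side",(195,275,185,300))]:
    rep(n+" pan",reg(n,*b,.060,.070))
    rep(n+" balance",reg(n,*b,.045,.055))
for n,b in [("scene",(140,230,295,385)),("side",(110,190,180,252))]:
    rep(n+" mixer",reg(n,*b,.064,.075,lambda f:f.min(-1)>110))
    rep(n+" plat",reg(n,*b,.076,.085,lambda f:f.max(-1)<90))
    rep(n+" jar",reg(n,*b,.13,.175,lambda f:f.min(-1)>100))
    rep(n+" captop",reg(n,*b,.160,.17,lambda f:f.min(-1)>100))
for n,b in [("scene",(180,205,366,382)),("side",(118,142,229,242))]:
    rep(n+" vial",reg(n,*b,.08,.125))
for n,b in [("scene",(225,272,258,292)),("side",(170,212,285,315))]:
    rep(n+" spare",reg(n,*b,.03,.095))
for n,b in [("scene",(140,200,315,405)),("side",(110,180,145,205))]:
    p=reg(n,*b,.01,.2,lambda f:(f[...,0]>120)&(f[...,1]<60)); 
    rep(n+" red",p)
for n,b in [("scene",(160,200,378,405)),("side",(140,180,145,178)),("scene",(140,170,315,336)),("side",(110,150,182,203))]:
    p=reg(n,*b,.01,.2,lambda f:(f[...,0]>100)&(f[...,1]<70)); rep(n+" red1",p); print(p[:,2].min(),p[:,2].max())
a=Ps["scene"][1][170:235,70:145].astype(np.uint8)[...,::-1]; b=Ps["side"][1][320:384,205:310].astype(np.uint8)[...,::-1]
cv2.imwrite("pics/c.png",np.vstack([cv2.resize(a,(600,300)),cv2.resize(b,(600,300))]))
E
```

```text
scene ctrl top 995 mean [ 0.4971 -0.2933  0.0484] circ 492.9 -294.2 71.9 rect [array([ 491.6, -293.8]), array([ 91.1, 121.4]), np.float64(48.0)]
scene dark hi 88 mean [ 0.5107 -0.3076  0.0916] circ 506.5 -308.4 15.2 rect [array([ 507.2, -307.4]), array([11.4, 30.3]), np.float64(56.5)]
scene knob 62 mean [ 0.513  -0.3095  0.0984] circ 509.4 -309.6 12.2 rect [array([ 509.7, -309.1]), array([11.4, 24.1]), np.float64(56.5)]
side ctrl top 3219 mean [ 0.4853 -0.2901  0.0504] circ 488.6 -297.4 72.7 rect [array([ 488.5, -297. ]), array([ 89.8, 121.1]), np.float64(48.8)]
side dark hi 248 mean [ 0.5031 -0.3148  0.0983] circ 502.9 -311.0 16.5 rect [array([ 501.9, -312.9]), array([15.4, 32.7]), np.float64(60.0)]
side knob 212 mean [ 0.5047 -0.316   0.1023] circ 505.2 -313.3 13.3 rect [array([ 504.5, -314.4]), array([15.4, 26.6]), np.float64(60.0)]
scene pan 1235 mean [0.5718 0.0065 0.0637] circ 617.5 28.6 116.4 rect [array([603.2,  42.4]), array([219. , 120.3]), np.float64(45.2)]
scene balance 1872 mean [0.5529 0.0044 0.0486] circ 545.7 5.0 122.3 rect [array([544.1,   6.3]), array([201.3, 158.6]
[... 2166 characters left out ...]
.1)]
scene red1 467 mean [0.5209 0.4627 0.0605] circ 461.0 495.2 86.0 rect [array([464.8, 498.6]), array([ 49.2, 169.3]), np.float64(52.8)]
0.010165222085293912 0.08757569311048774
side red1 177 mean [0.3934 0.317  0.0851] circ 393.5 319.1 26.9 rect [array([393.5, 319.2]), array([51.2, 50.3]), np.float64(28.2)]
0.0512820530477851 0.08964459466984187
scene red1 194 mean [0.4126 0.3125 0.0748] circ 456.8 305.4 85.2 rect [array([452.4, 294.2]), array([ 33.4, 170.2]), np.float64(68.5)]
0.03163050244821153 0.14163605419124248
side red1 125 mean [0.5043 0.4574 0.0853] circ 507.6 398.1 91.1 rect [array([496.6, 399.5]), array([180.5,  46.4]), np.float64(82.7)]
0.03790600982671344 0.16073272029484093
```

View pics/c.png

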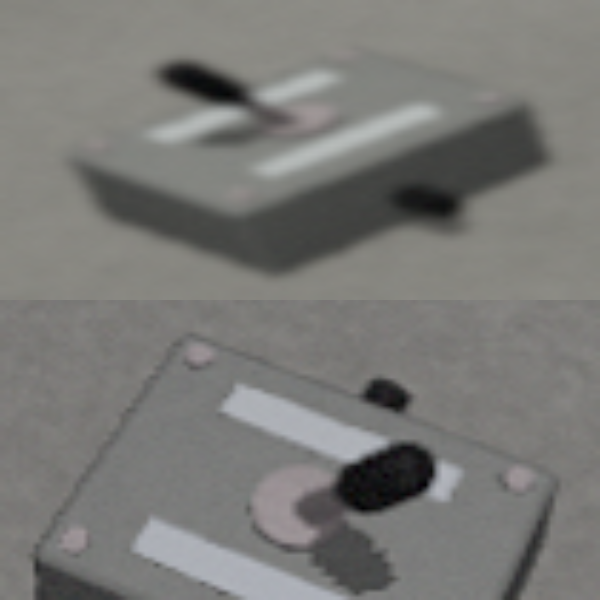

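The crops show the knob leaning towards the box's +x, which is yaw about -42°. The black stub on the box side is only a cable plug. By averaging the two views I get the controller at (0.490, -0.2955), the jar at (0.5367, 0.3028) and the pan at (0.5665, 0.006).

```bash
cat >> h.py <<'E'
from scipy.spatial.transform import Rotation as R
def rot(s): return R.from_euler("xyz",s["eef_rot"],degrees=True)
def legs(pts,yaw,start=None):
    s=get_state(); p=np.array(s["tcp_pos"] if start is None else start); q=R.from_euler("xyz",[180,0,yaw],degrees=True)
    d=(rot(s).inv()*q).as_rotvec(degrees=True)/90
    print("turn",d.round(4))
    for t in pts:
        t=np.array(t); v=q.inv().apply(t-p); n=int(np.ceil(np.linalg.norm(v)/.035)); print("leg",v.round(4),"rows",n,"each",(v/n).round(4)); p=t
E
python3 - <<'E'
from h import *
yaw=-41.6; a=np.deg2rad(yaw); ex=np.array([np.cos(a),np.sin(a),0]); c=np.array([.490,-.2955,0])
legs([(.53,.30,.26),c+ex*.065+[0,0,.2],c+ex*.065+[0,0,.104],c+ex*.0225+[0,0,.104]],yaw)
E
```

```text
turn [ 8.000e-04 -2.000e-04  2.045e-01]
leg [ 0.4102  0.0639 -0.0152] rows 12 each [ 0.0342  0.0053 -0.0013]
leg [0.4305 0.4719 0.06  ] rows 19 each [0.0227 0.0248 0.0032]
leg [ 0.    -0.     0.096] rows 3 each [ 0.    -0.     0.032]
leg [-0.0425  0.      0.    ] rows 2 each [-0.0212  0.      0.    ]
```

>>> apply_moves(targets=[[0,0,0,0,0.0003,0,0.068],[0,0,0,0,0.0003,0,0.068],[0,0,0,0,0,0,0.068],[0,0.0342,0.0053,-0.0013,0,0,0],[0,0.0342,0.0053,-0.0013,0,0,0],[0,0.0342,0.0053,-0.0013,0,0,0],[0,0.0342,0.0053,-0.0013,0,0,0],[0,0.0342,0.0053,-0.0013,0,0,0],[0,0.0342,0.0053,-0.0013,0,0,0],[0,0.0342,0.0053,-0.0013,0,0,0],[0,0.0342,0.0053,-0.0013,0,0,0],[0,0.0342,0.0053,-0.0013,0,0,0],[0,0.0342,0.0053,-0.0013,0,0,0],[0,0.0342,0.0053,-0.0013,0,0,0],[0,0.0342,0.0053,-0.0013,0,0,0]], newtons=10)

```text
time_s: 1.4
tcp_pos: [0.5315, 0.2991, 0.261]
eef_rot: [-180.0, 0.0, -41.5]
contact_force: [0.4, 0.0, -0.2]
gripper_width: 0.0007
gripper_force: 0.0
```

>>> apply_moves(targets=[[0,0.0227,0.0248,0,0,0,0],[0,0.0227,0.0248,0,0,0,0],[0,0.0227,0.0248,0,0,0,0],[0,0.0227,0.0248,0,0,0,0],[0,0.0227,0.0248,0,0,0,0],[0,0.0227,0.0248,0,0,0,0],[0,0.0227,0.0248,0,0,0,0],[0,0.0227,0.0248,0,0,0,0],[0,0.0227,0.0248,0,0,0,0],[0,0.0227,0.0248,0,0,0,0],[0,0.0227,0.0248,0.006,0,0,0],[0,0.0227,0.0248,0.006,0,0,0],[0,0.0227,0.0248,0.006,0,0,0],[0,0.0227,0.0248,0.006,0,0,0],[0,0.0227,0.0248,0.006,0,0,0],[0,0.0227,0.0248,0.006,0,0,0],[0,0.0227,0.0248,0.006,0,0,0],[0,0.0227,0.0248,0.006,0,0,0],[0,0.0227,0.0248,0.006,0,0,0],[0,0,0,0,0,0,0]])

```text
time_s: 3.07
tcp_pos: [0.5397, -0.3425, 0.2041]
eef_rot: [179.9, 0.2, -41.8]
contact_force: [1.1, 0.3, -0.7]
gripper_width: 0.0004
gripper_force: 0.0
```

```bash
python3 - <<'E'
from h import *
yaw=-41.6; a=np.deg2rad(yaw); ex=np.array([np.cos(a),np.sin(a),0]); c=np.array([.490,-.2955,0])
s=get_state(); print(s["tcp_pos"],s["eef_rot"],s["contact_force"],s["gripper_width"],s["joints"])
legs([c+ex*.065+[0,0,.104],c+ex*.0225+[0,0,.104]],yaw)
im=capture("wrist"); save(im,"w1"); P=cloud(im); np.savez("w1.npz",**im)
z=P[...,2]; ok=im["range_z"]>0
near=np.hypot(P[...,0]-.49,P[...,1]+.2955)
m=ok&(abs(z-.05)<.006)&(near<.09); xy=P[m][:,:2].astype(np.float32)*1000; print("box",cv2.minAreaRect(xy))
d=ok&(z>.085)&(z<.125)&(near<.06); print("knob",d.sum(),P[d].mean(0) if d.any() else "")
E
```

```text
[ 0.5397452  -0.34247337  0.20405809] [ 1.79942592e+02  1.60331692e-01 -4.17597648e+01] [ 1.05547981  0.27047881 -0.73802689] 0.0003865863449758956 [-1.49473615e+01  1.89111234e+01 -7.29948510e+00 -2.34668894e-02
 -6.39583829e+01  6.31980106e+01]
turn [ 0.0006  0.0018 -0.0018]
leg [-0.0034 -0.0021  0.1001] rows 3 each [-0.0011 -0.0007  0.0334]
leg [-0.0425  0.      0.    ] rows 2 each [-0.0212  0.      0.    ]
box ((489.6739196777344, -296.53509521484375), (90.112548828125, 119.07237243652344), 47.825836181640625)
knob 36 [ 0.51179411 -0.3176994   0.10866461]
```

View pics/w1.png

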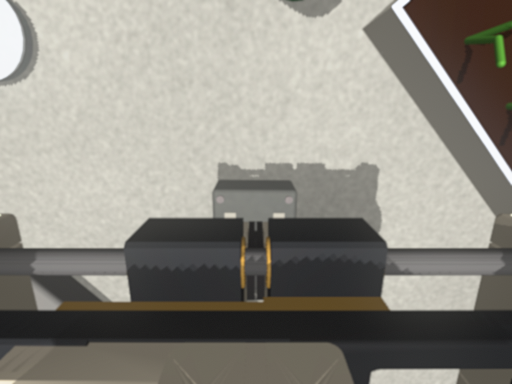

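The wrist view shows the box at (255,200), with the closed fingers aligned over it and a planter at the upper right. The box centre is confirmed at (0.4897, -0.2965). I'll check planter clearance, then descend.

```bash
python3 - <<'E'
from h import *
for n in ["scene0","w1"]:
    c=dict(np.load(n+".npz")); P=cloud(c); ok=c["range_z"]>0
    z=P[...,2]
    d=np.hypot(P[...,0]-.5375,P[...,1]+.343)
    m=ok&(d<.13)&(z>.06)&(z<.19); print(n,m.sum(), P[m].min(0) if m.any() else '',P[m].max(0) if m.any() else '')
    m=ok&(P[...,1]<-.40)&(d<.2)&(z>.02)&(z<.3);print(m.sum(), d[m].min() if m.any() else '', z[m].max() if m.any() else '')
E
```

```text
scene0 95 [ 0.49465257 -0.31829239  0.06013933] [ 0.52046302 -0.29531336  0.11055287]
776 0.18239768173088872 0.10817624017618788
w1 78 [ 0.50562653 -0.35135197  0.09948387] [ 0.54947971 -0.31233175  0.1898989 ]
8572 0.057412389439625296 0.29188974140088864
```

>>> apply_moves(targets=[[0,-0.001,-0.001,0.033,0,0,0],[0,-0.001,-0.001,0.033,0,0,0],[0,-0.001,0,0.032,0,0,0],[0,0,0,0,0,0,0]])

```text
time_s: 3.45
tcp_pos: [0.5362, -0.3321, 0.1022]
eef_rot: [179.9, 0.6, -41.6]
contact_force: [-2.7, -0.3, -1.0]
gripper_width: 0.0004
gripper_force: 0.0
```

>>> apply_moves(targets=[[0,0,0,0,0,0,0],[0,0,0,0,0,0,0]])

```text
time_s: 3.62
tcp_pos: [0.5414, -0.3346, 0.1104]
eef_rot: [-179.9, -0.1, -41.5]
contact_force: [-0.0, 1.1, 0.7]
gripper_width: 0.0007
gripper_force: 0.0
```

```bash
cat > q.py <<'E'
from h import *
s=get_state(); yaw=-41.8; a=np.deg2rad(yaw); ex=np.array([np.cos(a),np.sin(a),0]); ey=np.array([-ex[1],ex[0],0]); c=np.array([.4897,-.2962,0])
r=s["tcp_pos"]-c; f=s["contact_force"]; print("s",r@ex,"h",r@ey,"z",r[2],s["eef_rot"],"F",f@ex,f@ey,f[2])
im=capture("side"); P=cloud(im); ok=im["range_z"]>0; q=P-c
z=P[...,2]; dark=im["frame"].max(-1)<70
m=ok&(z>.085)&(z<.125)&(abs(q@ex)<.045)&(abs(q@ey)<.025)
print("knob", m.sum(), (q[m]@ex).min(),(q[m]@ex).max(),(q[m]@ey).mean()); 
import sys
if len(sys.argv)>1: cv2.imwrite(f"pics/{sys.argv[1]}.png",cv2.resize(im["frame"][260:384,190:340,::-1],(750,600)))
E
python3 q.py
```

```text
s 0.0641318598544711 h 0.005784558259873077 z 0.11041073561644567 [-1.79936781e+02 -1.03316136e-01 -4.14846211e+01] F -0.7752546673049832 0.8119601846635027 0.7154722329836688
knob 49 0.009542986855202048 0.020088833080024494 -0.005322952419310827
```

>>> apply_moves(targets=[[0,-0.01,0,0.005,0,0,0],[0,-0.01,0,0,0,0,0],[0,-0.005,0,0,0,0,0],[0,-0.005,0,0,0,0,0],[0,-0.004,0,0,0,0,0],[0,0,0,0,0,0,0],[0,0,0,0,0,0,0]])

```text
time_s: 4.25
tcp_pos: [0.5143, -0.3117, 0.1037]
eef_rot: [-179.9, 0.0, -41.6]
contact_force: [0.6, -1.2, -0.4]
gripper_width: 0.0006
gripper_force: 0.0
```

```bash
python3 q.py k1
```

```text
s 0.02866255406639085 h 0.004858711921721744 z 0.10370129693932006 [-1.79947018e+02  3.74068823e-02 -4.15516092e+01] F 1.2428162056617933 -0.4954715605641263 -0.37026311056665334
knob 125 -0.0019236211314054257 0.03623102578348743 -0.010650849603048556
```

View pics/k1.png

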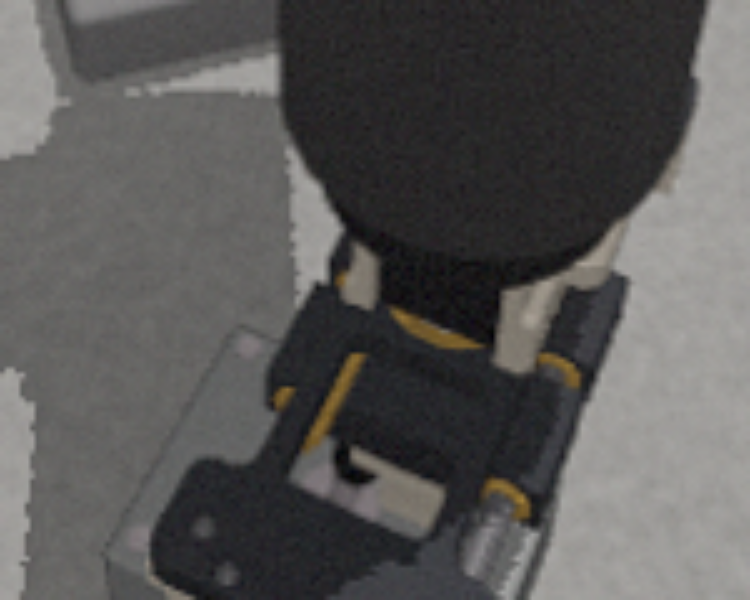

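The crop shows the closed fingers at the knob, which is the dark spot near (350,460). Contact force is about 1 N. I'll nudge a little further, then back off and look.

>>> apply_moves(targets=[[0,-0.002,0,0,0,0,0],[0,-0.002,0,0,0,0,0],[0,-0.001,0,0,0,0,0],[0,0,0,0,0,0,0],[0,0,0,0,0,0,0]])

```text
time_s: 4.72
tcp_pos: [0.5109, -0.3086, 0.1035]
eef_rot: [-180.0, 0.0, -41.6]
contact_force: [-0.3, -0.7, 0.2]
gripper_width: 0.0006
gripper_force: 0.0
```

```bash
python3 q.py
```

```text
s 0.024091380866178472 h 0.004873355380367429 z 0.10345332396608027 [-1.79953141e+02  1.90881368e-02 -4.15506207e+01] F 0.23244051358260454 -0.7091739527344821 0.15374337887837586
knob 118 -0.008001851535521106 0.03005380812212747 -0.010904015218716959
```

>>> apply_moves(targets=[[0,0.015,0,0,0,0,0],[0,0.03,0,0,0,0,0],[0,0.01,0,-0.035,0,0,0],[0,0,0,-0.04,0,0,0],[0,0,0,-0.04,0,0,0],[0,0,0,-0.03,0,0,0],[0,0,0,0,0,0,0]])

```text
time_s: 5.35
tcp_pos: [0.5548, -0.3471, 0.2566]
eef_rot: [-179.8, -0.6, -41.5]
contact_force: [0.8, 0.0, 0.9]
gripper_width: 0.0006
gripper_force: 0.0
```

```bash
python3 - <<'E'
from h import *
a=np.deg2rad(-41.8); ex=np.array([np.cos(a),np.sin(a),0]); c0=np.array([.4897,-.2962,0])
ims=[]
for n,b in [("scene",(170,235,70,145)),("side",(320,384,205,310))]:
    im=capture(n); P=cloud(im); q=P-c0; ok=im["range_z"]>0
    m=ok&(P[...,2]>.085)&(P[...,2]<.125)&(np.hypot(q[...,0],q[...,1])<.05); print(n,m.sum(),(q[m]@ex).mean() if m.any() else '',P[m][:,2].max() if m.any() else '')
    ims.append(cv2.resize(im["frame"][b[0]:b[1],b[2]:b[3],::-1],(600,300)))
cv2.imwrite("pics/d.png",np.vstack(ims)); s=get_state(); print(s["tcp_pos"],s["eef_rot"])
E
```

```text
scene 82 0.0021155042939008345 0.11794924807425844
side 176 6.860923993337306e-05 0.12015091787088844
[ 0.55270207 -0.34544573  0.25039319] [-1.79854347e+02 -1.65886231e-01 -4.15597802e+01]
```

View pics/d.png

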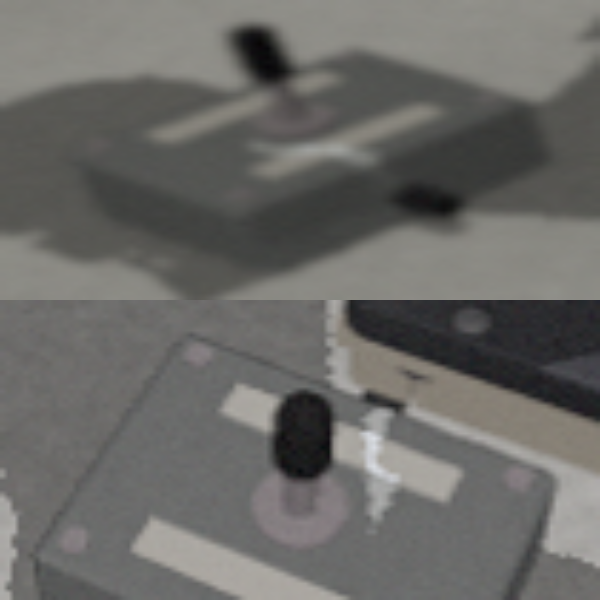

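Both views show the toggle upright at the centre, with its top at 0.118 m. Next I'll go to the jar with yaw 0, which keeps the jaws along world y and clear of the vial.

>>> apply_moves(targets=[[1,0,0,0,0,0,-0.066],[1,0,0,0,0,0,-0.066],[1,0,0,0,0,0,-0.066],[1,0,0,0,0,0,-0.066],[1,0,0,0,0,0,-0.066],[1,0,0,0,0,0,-0.066],[1,0,0,0,0,0,-0.066],[1,0,0,0,0,0,0]])

```text
time_s: 6.12
tcp_pos: [0.5514, -0.3449, 0.2469]
eef_rot: [-179.9, 0.1, 0.3]
contact_force: [0.2, 0.6, -0.1]
gripper_width: 0.0481
gripper_force: 0.0
```

>>> apply_moves(targets=[[1,-0.001,-0.033,0,0,0,0],[1,-0.001,-0.033,0,0,0,0],[1,-0.001,-0.033,0,0,0,0],[1,-0.001,-0.033,0,0,0,0],[1,-0.001,-0.033,0,0,0,0],[1,-0.001,-0.033,0,0,0,0],[1,-0.001,-0.033,0,0,0,0],[1,-0.001,-0.033,0,0,0,0],[1,-0.001,-0.033,0,0,0,0],[1,-0.001,-0.033,0,0,0,0],[1,-0.001,-0.033,0,0,0,0],[1,-0.001,-0.033,0,0,0,0],[1,-0.001,-0.033,0,0,0,0],[1,-0.001,-0.033,0,0,0,0],[1,-0.001,-0.033,0,0,0,0],[1,-0.001,-0.033,0,0,0,0],[1,0,-0.033,0,0,0,0],[1,0,-0.033,0,0,0,0],[1,0,0,0,0,0,0],[1,0,0,0,0,0,0]])

```text
time_s: 7.78
tcp_pos: [0.5351, 0.2502, 0.2476]
eef_rot: [180.0, 0.1, -0.0]
contact_force: [0.2, -1.1, -0.2]
gripper_width: 0.0881
gripper_force: 0.0
```

```bash
python3 - <<'E'
from h import *
s=get_state(); print(s["tcp_pos"],s["eef_rot"],s["gripper_width"],s["contact_force"])
for n in ["wrist","scene","side"]:
    im=capture(n); P=cloud(im); ok=im["range_z"]>0; d=np.hypot(P[...,0]-.5367,P[...,1]-.3028)
    m=ok&(d<.045)&(abs(P[...,2]-.165)<.006)&(im["frame"].min(-1)>80)
    print(n,m.sum(), cv2.minEnclosingCircle(P[m][:,:2].astype(np.float32)*1000) if m.sum()>5 else '')
    d=np.hypot(P[...,0]-.613,P[...,1]-.36); m=ok&(d<.03)&(abs(P[...,2]-.118)<.006)
    print(" vial",m.sum(), cv2.minEnclosingCircle(P[m][:,:2].astype(np.float32)*1000) if m.sum()>5 else '')
    if n=="wrist": save(im,"w2")
E
```

```text
[0.53511969 0.25019398 0.24758027] [ 1.79968826e+02  7.60267278e-02 -2.35800055e-02] 0.08805992199539314 [ 0.24152045 -1.10873314 -0.15772046]
wrist 3369 ((537.6312866210938, 303.1933288574219), 27.013656616210938)
 vial 491 ((614.2686767578125, 361.8997497558594), 10.69734001159668)
scene 235 ((538.2689208984375, 304.20465087890625), 27.87517738342285)
 vial 50 ((615.5060424804688, 361.09991455078125), 11.307355880737305)
side 190 ((533.6343383789062, 300.8307800292969), 28.106136322021484)
 vial 32 ((611.3140258789062, 359.7955322265625), 10.751113891601562)
```

View pics/w2.png

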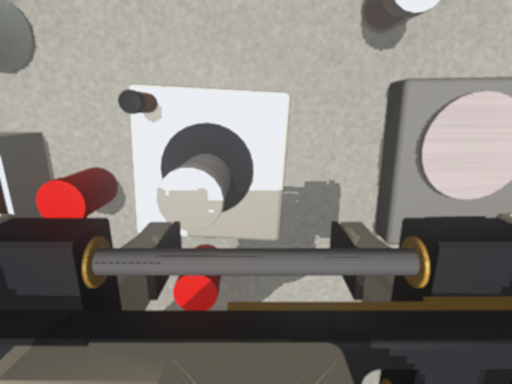

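The wrist view shows the jar cap at (193,195), the vial at (135,101), and the red jars at (62,200) and (197,290). The jar is at (0.537, 0.303). I'll centre over it and descend.

>>> apply_moves(targets=[[1,0.001,-0.027,0,0,0,0],[1,0.001,-0.026,0,0,0,0],[1,0,0,0,0,0,0],[1,0,0,0.02,0,0,0],[1,0,0,0.02,0,0,0],[1,0,0,0.02,0,0,0],[1,0,0,0.02,0,0,0],[1,0,0,0.02,0,0,0],[1,0,0,0.018,0,0,0],[1,0,0,0,0,0,0],[1,0,0,0,0,0,0]])

```text
time_s: 8.85
tcp_pos: [0.5377, 0.3005, 0.1306]
eef_rot: [180.0, 0.0, -0.1]
contact_force: [0.0, 0.8, 1.1]
gripper_width: 0.0873
gripper_force: 0.0
```

>>> apply_moves(targets=[[1,0,-0.0025,0.002,0,0,0],[1,0,0,0,0,0,0],[0,0,0,0,0,0,0],[0,0,0,0,0,0,0],[0,0,0,0,0,0,0],[0,0,0,0,0,0,0],[0,0,0,0,0,0,0],[0,0,0,0,0,0,0],[0,0,0,0,0,0,0],[0,0,0,0,0,0,0]], newtons=12)

```text
time_s: 9.68
tcp_pos: [0.5378, 0.3043, 0.1291]
eef_rot: [-180.0, -0.0, 0.0]
contact_force: [-0.9, -0.5, 1.1]
gripper_width: 0.0533
gripper_force: 12.0
```

>>> apply_moves(targets=[[0,0,0,-0.005,0,0,0],[0,0,0,-0.01,0,0,0],[0,0,0,-0.02,0,0,0],[0,0,0,-0.02,0,0,0],[0,0,0,-0.02,0,0,0],[0,0,0,-0.02,0,0,0],[0,0,0,-0.015,0,0,0],[0,0,0,0,0,0,0],[0,0,0,0,0,0,0]])

```text
time_s: 10.43
tcp_pos: [0.5379, 0.3046, 0.2403]
eef_rot: [-179.8, -0.1, 0.0]
contact_force: [0.7, -0.5, -2.6]
gripper_width: 0.0534
gripper_force: 12.0
```

```bash
python3 - <<'E'
from h import *
s=get_state(); print(s["tcp_pos"],s["eef_rot"],s["gripper_width"],s["gripper_force"],s["contact_force"])
im=capture("wrist"); P=cloud(im); ok=im["range_z"]>0
d=np.hypot(P[...,0]-.566,P[...,1]-.006); m=ok&(d<.09)&(abs(P[...,2]-.065)<.005)&(P[...,2]>.06)
print("wrist pan",m.sum(),cv2.minAreaRect(P[m][:,:2].astype(np.float32)*1000) if m.sum()>5 else '')
im=capture("side"); P=cloud(im); ok=im["range_z"]>0; save(im,"s3")
x=s["tcp_pos"]; d=np.hypot(P[...,0]-x[0],P[...,1]-x[1]); m=ok&(d<.04)&(im["frame"].min(-1)>90)&(P[...,2]>.1)
print("jar z",m.sum(),np.percentile(P[m][:,2],[0,2,50,98,100]))
E
```

```text
[0.53787241 0.30461189 0.24027437] [-1.79845536e+02 -1.07479645e-01  2.58842064e-02] 0.053436380141582786 12.005115151405334 [ 0.72601474 -0.45514704 -2.56470407]
wrist pan 2951 ((558.7376708984375, 45.91527557373047), (111.095458984375, 41.28248977661133), 11.850625038146973)
jar z 148 [0.19190175 0.19324113 0.24476816 0.38626155 0.40375288]
```

View pics/s3.png

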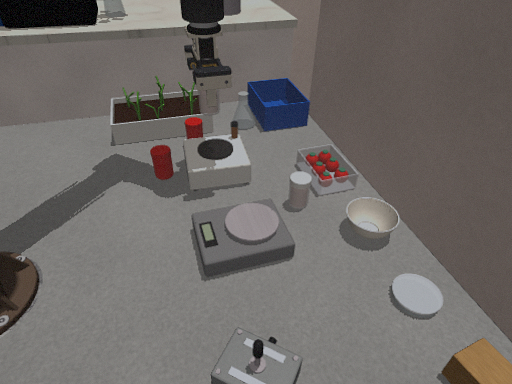

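The side view shows the jar lifted at (208,100), the platform empty, and the vial and spare jar in place. The jar's bottom is about 49 mm below the TCP. I'll carry it to the pan.

>>> apply_moves(targets=[[0,0.001,0.01,0,0,0,0],[0,0.002,0.02,0,0,0,0],[0,0.002,0.025,0,0,0,0],[0,0.003,0.025,0,0,0,0],[0,0.003,0.025,0,0,0,0],[0,0.003,0.025,0,0,0,0],[0,0.003,0.025,0,0,0,0],[0,0.003,0.025,0,0,0,0],[0,0.003,0.025,0,0,0,0],[0,0.003,0.025,0,0,0,0],[0,0.002,0.025,0,0,0,0],[0,0,0.02,0,0,0,0],[0,0,0.015,0,0,0,0],[0,0,0.008,0,0,0,0],[0,0,0,0,0,0,0],[0,0,0,0,0,0,0],[0,0,0,0,0,0,0]])

```text
time_s: 11.95
tcp_pos: [0.5658, 0.0067, 0.2384]
eef_rot: [-180.0, 0.0, 0.0]
contact_force: [0.1, -0.5, -0.7]
gripper_width: 0.0535
gripper_force: 12.0
```

```bash
python3 - <<'E'
from h import *
s=get_state(); print(s["tcp_pos"],s["eef_rot"],s["gripper_width"],s["gripper_force"],s["contact_force"])
E
```

```text
[0.56577153 0.00667373 0.23844496] [-1.79955944e+02  2.60620548e-03  3.54531866e-02] 0.05347056446219133 12.00565829873085 [ 0.10948719 -0.52774604 -0.72232   ]
```

Next is the descent to about 8 mm above contact, with time to settle.

>>> apply_moves(targets=[[0,0,0,0.01,0,0,0],[0,0,0,0.015,0,0,0],[0,0,0,0.015,0,0,0],[0,0,0,0.015,0,0,0],[0,0,0,0.015,0,0,0],[0,0,0,0.015,0,0,0],[0,0,0,0.015,0,0,0],[0,0,0,0.01,0,0,0],[0,0,0,0.006,0,0,0],[0,0,0,0,0,0,0],[0,0,0,0,0,0,0],[0,0,0,0,0,0,0],[0,0,0,0,0,0,0]])

```text
time_s: 13.03
tcp_pos: [0.5665, 0.0066, 0.1237]
eef_rot: [-179.9, -0.1, 0.0]
contact_force: [-0.1, -0.0, -2.3]
gripper_width: 0.0534
gripper_force: 12.0
```

```bash
python3 - <<'E'
from h import *
s=get_state(); print(s["tcp_pos"],s["contact_force"])
for n in ["side","scene"]:
    im=capture(n); P=cloud(im); ok=im["range_z"]>0; x=s["tcp_pos"]
    d=np.hypot(P[...,0]-x[0],P[...,1]-x[1]); m=ok&(d>.022)&(d<.03)&(P[...,2]>.066)&(P[...,2]<.1)
    print(n,m.sum(),np.percentile(P[m][:,2],[0,2,10,50]) if m.any() else '')
E
```

```text
[0.56652155 0.00658073 0.12370292] [-0.13726109 -0.00321172 -2.34599587]
side 168 [0.06606072 0.066189   0.06654329 0.08490044]
scene 160 [0.06605938 0.07552757 0.07919172 0.08788046]
```

>>> apply_moves(targets=[[0,0,0,0.002,0,0,0],[0,0,0,0.002,0,0,0],[0,0,0,0.001,0,0,0],[0,0,0,0.001,0,0,0],[0,0,0,0.001,0,0,0],[0,0,0,0,0,0,0],[0,0,0,0,0,0,0],[0,0,0,0,0,0,0]])

```text
time_s: 13.8
tcp_pos: [0.566, 0.0064, 0.1158]
eef_rot: [-180.0, -0.0, 0.0]
contact_force: [0.2, 0.1, -1.7]
gripper_width: 0.0533
gripper_force: 12.0
```

>>> apply_moves(targets=[[0,0,0,0.001,0,0,0],[0,0,0,0,0,0,0],[0,0,0,0,0,0,0]])

```text
time_s: 14.05
tcp_pos: [0.5659, 0.0064, 0.1148]
eef_rot: [-180.0, -0.0, 0.0]
contact_force: [-0.2, 0.5, -1.6]
gripper_width: 0.0532
gripper_force: 12.0
```

>>> apply_moves(targets=[[0,0,0,0.0007,0,0,0],[0,0,0,0,0,0,0],[0,0,0,0,0,0,0]])

```text
time_s: 14.3
tcp_pos: [0.566, 0.0064, 0.1142]
eef_rot: [-180.0, -0.0, 0.0]
contact_force: [-0.7, -0.4, -1.1]
gripper_width: 0.0532
gripper_force: 12.0
```

>>> apply_moves(targets=[[0,0,0,0.0005,0,0,0],[0,0,0,0,0,0,0],[0,0,0,0,0,0,0]])

```text
time_s: 14.55
tcp_pos: [0.5663, 0.0064, 0.1141]
eef_rot: [-180.0, -0.1, 0.0]
contact_force: [0.1, -0.4, 2.8]
gripper_width: 0.0536
gripper_force: 12.0
```

The force went from about -1.2 N to +2.8 N, so the jar is touching the pan. I'll release it and go straight up.

>>> apply_moves(targets=[[0.65,0,0,0,0,0,0],[0.75,0,0,0,0,0,0],[0.9,0,0,0,0,0,0],[1,0,0,0,0,0,0],[1,0,0,0,0,0,0],[1,0,0,0,0,0,0],[1,0,0,0,0,0,0]])

```text
time_s: 15.13
tcp_pos: [0.5659, 0.0064, 0.1135]
eef_rot: [-180.0, -0.0, 0.0]
contact_force: [-0.1, -0.5, 0.6]
gripper_width: 0.0867
gripper_force: 0.0
```

>>> apply_moves(targets=[[1,0,0,-0.01,0,0,0],[1,0,0,-0.015,0,0,0],[1,0,0,-0.02,0,0,0],[1,0,0,-0.03,0,0,0],[1,0,0,-0.03,0,0,0],[1,0,0,-0.03,0,0,0],[1,-0.03,0,0,0,0,0],[1,-0.03,0,0,0,0,0],[1,-0.03,0,0,0,0,0],[1,0,0,0,0,0,0],[1,0,0,0,0,0,0],[1,0,0,0,0,0,0]])

```text
time_s: 16.13
tcp_pos: [0.4763, 0.0064, 0.2497]
eef_rot: [-179.9, -0.1, 0.1]
contact_force: [0.2, -0.2, -0.7]
gripper_width: 0.0875
gripper_force: 0.0
```

```bash
python3 - <<'E'
from h import *
s=get_state(); print(s["tcp_pos"],s["contact_force"],s["qd"].round(2))
ims=[]
for n in ["scene","side"]:
    im=capture(n); P=cloud(im); ok=im["range_z"]>0; ims.append(im["frame"][...,::-1])
    d=np.hypot(P[...,0]-.566,P[...,1]-.006); m=ok&(d<.06)&(abs(P[...,2]-.15)<.006)
    print(n,m.sum(),cv2.minEnclosingCircle(P[m][:,:2].astype(np.float32)*1000) if m.sum()>5 else '',P[m][:,2].mean())
    m=ok&(d<.09)&(abs(P[...,2]-.065)<.003); print(" pan",cv2.minEnclosingCircle(P[m][:,:2].astype(np.float32)*1000))
cv2.imwrite("pics/e.png",cv2.resize(np.hstack(ims),(800,300)))
E
```

```text
[0.47626823 0.00637976 0.24966556] [ 0.16425257 -0.21469836 -0.74034614] [-0.31  1.71  0.65  0.03  0.14  0.01]
scene 275 ((567.6969604492188, 5.045515537261963), 27.741464614868164) 0.1484395041359543
 pan ((568.3675537109375, 5.942518711090088), 60.608394622802734)
side 379 ((563.3282470703125, 4.8936076164245605), 27.37361717224121) 0.15032535931760893
 pan ((563.9288330078125, 5.710565090179443), 61.17587661743164)
```

View pics/e.png

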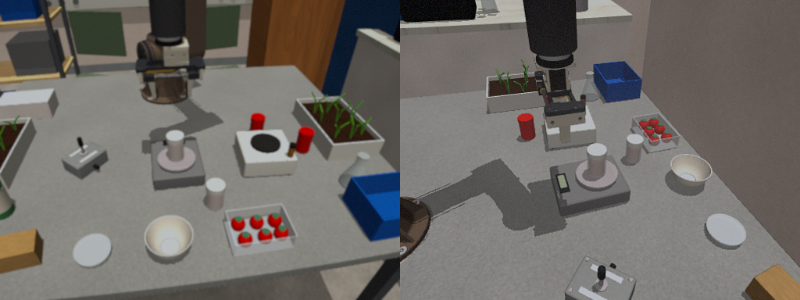

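The jar stands upright in the middle of the pan, at (175,145) in the left view and (597,160) in the right. It is within 1 mm of the pan's centre. The toggle is upright, the bystanders are in place and the arm is clear, so I'm handing in.

```bash
python3 -c "
from plant import close_job
print(close_job())"
```

```text
the job is handed in; nothing more can be done
None
```

I handed the job in at about 16 s: the toggle is upright in its centre off position, the sample jar stands upright within about 1 mm of the pan's centre, and the vial and spare jar were left where they stood; the hand-in gave no verdict.

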